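# Level the shelf riser and hold its foot down

### The arm

A 6-joint arm with a two-finger parallel gripper is mounted at the origin on a cart in front of the work surface, level with it; the furniture and walls round the work are solid. World frame = base frame: x ahead of the robot, y to its left, z up, the work surface at z = 0. Lengths are in m, angles in rad, forces in N, time in s.
With the tool pointing down it reaches from about 0.3 to 0.75 m from the base axis. Payload 8.5 kg.
Tool frame: the origin (TCP) lies midway between the tips of the shut fingers; the grasp point (between the pads) lies 19 mm behind it; z points along the fingers, y is the line along which they close (so a half turn about z gives the same grasp; the last joint's range is limited). The gripper opens to 85 mm and grips with 20 to 120 N. Pads are 22 mm wide; open, the fingers measure 114 mm over their backs; the gripper's body (76 mm by 85 mm) begins 54 mm behind the grasp point. The pads swing forward as they close: fully open they stand 13 mm farther back than shut.
Start: joints at [-1.536, 0.381, 1.297, -0, 1.464, -0.215], TCP at [0.136, -0.533, 0.231] pointing down, gripper open.
Joint ranges: [-3.11, 3.11], [-0.89, 2.33], [0.22, 2.48], [-1.42, 4.56], [0.17, 2.85], [-2.88, 2.88]. Speed limits (rad/s): [2.39, 2.39, 3.14, 3.14, 3.14, 3.14].

### API

Orientations are given as a unit quaternion [w, x, y, z].
In Python, from station import manip, viewer gives the robot as it stands. The module is installed in compiled form; this text tells all that it offers.
- The arm moves only by the tool nudge_tcp, called after ">>>" as name(argument=value, ...) on one line, values as JSON. Schema: {"type":"object","properties":{"rows":{"type":"object","properties":{"motion":{"type":"array","items":{"type":"array","items":{"type":"number"},"minItems":7,"maxItems":7},"minItems":1,"maxItems":20}},"additionalProperties":false,"required":["motion"]},"force":{"type":"number"},"only":{"type":"string"},"quiet":{"type":"boolean"},"lines":{"type":"string"}},"required":["rows"],"additionalProperties":false}. rows is an object whose key "motion" holds a list of rows, 1 to 20 of them, each of 7 numbers: dx, dy, dz in m, then a rotation vector rx, ry, rz in rad, then the opening from 0.0 (shut) to 1.0 (fully open); each row shifts and turns the commanded pose from where the row before left it, along the tool's axes as they then stand; what a row does not reach is not made up. A row lasts 1/8 s, in which the tool goes at most 0.0625 m and 0.188 rad, less where a joint would pass 70% of its speed; a pose out of reach is approached as far as the arm can. The fingers move at their own pace and stop on an object; force is the grip in N (left out, the last holds). Time passes only in rows, so rows that do not move let the fingers close. The tool returns the time, the measured TCP pose, the force, the opening and the grip force at its end. only (a regular expression) keeps the lines of the reply that match it, lines (a string "A,B") keeps lines A to B, and quiet returns only ok. Input that does not fit is refused with a message, and nothing moves.
- manip.get_obs(): the state, without advancing time (a new reading comes with each control period).
- viewer.snapshot(name): name is "side" or "top"; returns the picture (384x512x3 uint8, blue, green, red); there is no depth.
- viewer.get_calibration(name): a dict with "intrinsics" (3x3 intrinsics, pixels), "k1" (the pictures are not rectified: a ray, as slopes to the right and down, at radius r is drawn at 1 + k1 r^2 times it, then the intrinsics apply), "pose" (4x4, takes a point from camera to world coordinates). Camera axes: x right, y down, z forward; pixel columns grow to the right and rows downward; lengths in m; the calibration is good to about 2 mm. A picture is of the moment at which its call begins. get_calibration takes no time and is no camera call.
- manip.sign_off(): hands the job in; it is judged then, once.
The state is a dict: "time": time; "q": joint angles; "joint_velocities": joint speeds; "tau": joint torques, N m; "ee_pos": TCP position; "ee_rot": TCP orientation; "ft_force": force on the tool from outside, world axes, zero at the start; "wrist_torque": the same for the moment, N m; "grip_width": opening from 0.0 (shut) to 1.0 (fully open); "finger_force": force on a finger pad.
Only numpy, scipy, OpenCV 4.12 (cv2) and the standard library are available. Lean on these libraries where they do the work, as an engineer would, in place of code of your own. Each camera call takes 0.05 s, during which the arm holds its last target. There are 200 camera calls.

### The job

The little wooden shelf riser on the worktop has to stand level before the sticky gel pad under its screw foot takes. Lay the pocket spirit level lengthways on the shelf board and let go of it; then grip the foot's black hand nut and, pushing it straight down with about 10 N, turn it until the bubble rests between the two lines. Finish still gripping the nut and pushing it down with that bubble centred: do not let go, and do not knock the things standing around.

Things in the scene. Friction and masses are not known exactly. Their poses are not given: they have to be found in the camera images.
- level: pocket spirit level, loose, aluminium with grey plastic ends, 22 wide (x) x 160 long (y) x 40 high (z) mm, about 180 g; origin at the middle of its sole (underside), z up. It starts sole down on the worktop, to the left of the shelf. A see-through vial lies along y in a window in the middle of its top. It may lie on the shelf either way round.
- bubble (a joint): place of the bubble along the level's vial in m: 0 in the middle, plus towards the level's +y end, stops at +-0.0125. It runs to the higher end, 0.83 mm per mrad of slope, and takes about 1 s to come to rest. The bubble is 12 mm long and the two black lines stand 17 mm apart: it is between them within +-0.0025.
- riser: the wooden shelf riser; origin on the worktop under the middle of its board (170 x 340 x 18 mm, upper face about 78 mm up). y runs along the board: the end panel with two fixed feet is at its +y end, the screw foot with the hand nut 110 mm to -y on the centre line. The nut end starts 1.4 to 3 mm too low. A strip 12 mm high runs along the board's +x edge, 70 mm out.
- shelf_top (a point): point on the board's upper face, 30 mm to +y of its middle, a good place for the middle of the level's sole; axes as the riser's, y along the board. The level should lie along y within about 0.2 rad, on the bare board between the +y end and the nut.
- knob_grip (a point): middle of the hand nut: black, ribbed, round, upright, 36 mm across and 30 mm high (15 mm above and below this point); 140 mm to -y of shelf_top; 18.5 mm above the board's upper face, about 97 mm above the worktop. The foot's steel stud, 12 mm thick, comes through the nut and stands about 6 mm out of its top. Fingers fit down either side in any direction.
- knob: the hand nut, origin at the middle of its underside. Captive in the board, it climbs the stud when turned anticlockwise seen from above (about +z): this raises its end of the shelf 1.6 mm per rad, so the bubble comes 5.3 mm per rad towards the nut's end. It stays where it is left and takes about 0.1 N m to turn. In all 1.5 to 3 rad are needed, in two or more grasps.
- foot (a joint): how far the soft gel pad under the screw foot is squashed, in m: about 0 with nothing pushing on the nut; it gives 1 mm per 10 N of push straight down on the nut, springs back on release, and that end of the shelf sinks with it (the bubble goes 3.3 mm per mm away from the nut's end). Wanted: 0.0005 to 0.0022.
- mug_tea: blue mug 87x116x96 mm, to be left alone; origin at the middle of its underside
- salt_shaker: salt shaker 44x44x90 mm, to be left alone; origin at the middle of its underside
- espresso_cup: white espresso cup 63x92x51 mm, to be left alone; origin at the middle of its underside
Mind the look-alikes: they are no part of the job. Of the things shaped like the level, the aluminium one is meant.

How it is judged:
On the way, in this order (a step that is already met when the one before it is completed fails the run):
1. the spirit level lies flat and lengthways on the shelf board, let go (z of level in the frame of shelf_top between -0.004 and 0.004 m and x of level in the frame of shelf_top between -0.075 and 0.06 m and y of level in the frame of shelf_top between -0.065 and 0.1 m and angle between the y axis of level and the y axis of shelf_top, either way round below 0.2 rad and contact force between each of the arm, the fingers and level below 0.1 N), for 0.3 s.
2. the hand nut is gripped and pushed down and the bubble is between the lines (all of step 1 and contact force between the fingers and knob above 2 N and value of joint foot between 0.0005 and 0.0022 m and value of joint bubble between -0.0025 and 0.0025 m), for 0.3 s.
At the end, for the whole second after the job is handed in: The level lies flat on the board, along it within 0.2 rad and untouched; the fingers hold the hand nut and push it down so that the foot's pad is squashed by 0.5 to 2.2 mm (5 to 22 N); the bubble rests within 2.5 mm of the middle, between its lines; all this while still held (all of step 2 and velocity of joint bubble between -0.003 and 0.003 m/s); the arm keeps its last pose, push and grip.
It fails at once if a bystander is knocked or moved (distance of any of mug_tea, salt_shaker, espresso_cup from where it was at the start of the episode above 0.025 m).
It fails at once if the nut is rammed down with more than 30 N (value of joint foot above 0.003 m).
It fails at once if the spirit level is dropped (linear speed of level above 0.8 m/s and contact force between the fingers and level below 0.1 N).
It also fails if it takes over 61 s, if anything falls off the work surface, if the arm or the gripper's body presses on something with over 40 N, if the wrist force passes 120 N, or if a joint passes its speed limit or range.

## Working session

There is one attempt and no reset: what is moved stays moved. The work goes in short steps, Python scripts to look and compute and a tool call to move; the robot and the scene stay as the last step left them, time stands still between calls to the robot, and variables do not carry over. Pictures are saved under pics/ and viewed, at most 10 in all, crops included, and the job is handed in when it is done.

```bash
mkdir -p pics; python3 - <<'E'
from station import manip, viewer
import cv2,numpy as np
for n in("side","top"):
    im=viewer.snapshot(n); cv2.imwrite(f"pics/{n}0.png",im)
    c=viewer.get_calibration(n); print(n,np.round(c["intrinsics"],1).tolist(),c["k1"],np.round(c["pose"],3).tolist())
o=manip.get_obs(); print(o)
E
```

```text
side [[491.6, 0.0, 251.5], [0.0, 491.6, 194.3], [0.0, 0.0, 1.0]] -0.07224191873436786 [[0.054, -0.669, 0.741, -0.842], [-0.999, -0.032, 0.044, -0.074], [-0.006, -0.742, -0.67, 1.379], [0.0, 0.0, 0.0, 1.0]]
top [[461.7, 0.0, 262.4], [0.0, 461.7, 183.5], [0.0, 0.0, 1.0]] -0.09008414387402047 [[-0.206, -0.94, 0.274, 0.16], [-0.979, 0.197, -0.058, 0.099], [0.001, -0.28, -0.96, 1.567], [0.0, 0.0, 0.0, 1.0]]
{'time': 0.1, 'q': array([-1.53631637e+00,  3.81117545e-01,  1.29818209e+00, -1.35856983e-05,
        1.46359441e+00, -2.15281942e-01]), 'joint_velocities': array([-0.00040126, -0.00162722, -0.00322134,  0.00026988, -0.00136853,
       -0.00123783]), 'tau': array([ 1.74189361e-03, -4.49224484e+01, -2.31656778e+01, -2.36407213e-04,
        3.69940666e-03,  4.71385107e-06]), 'ee_pos': array([ 0.13593967, -0.53265702,  0.23078044]), 'ee_rot': array([-6.48649775e-04,  9.92212202e-01,  1.24557311e-01,  5.20177757e-05]), 'ft_force': array([ 0.17475994, -0.02764655, -0.36669884]), 'wrist_torque': array([ 0.04829791, -0.05146065, -0.02119132]), 'finger_force': 0.0, 'grip_width': 1.00200358703856}
```

View pics/side0.png

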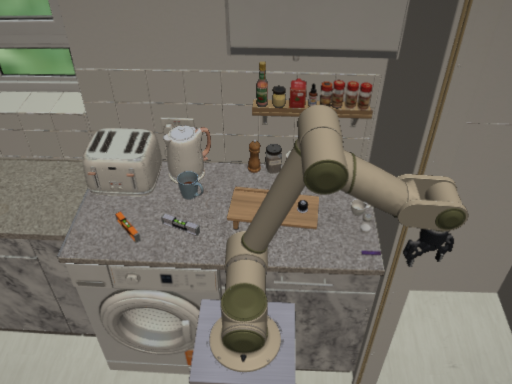

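View pics/top0.png

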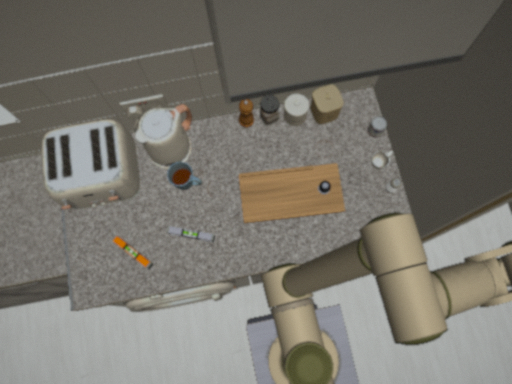

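The side view shows an orange level-like bar at (127,226) and a grey one with dark ends at (180,224). In the top view these are at (132,251) and (191,234). The grey one fits the aluminium level. The riser is at top (292,192) with its nut at (325,187), or side (303,205). I'll check this in an enlarged crop.

```bash
python3 - <<'E'
import cv2,numpy as np
t=cv2.imread("pics/top0.png");s=cv2.imread("pics/side0.png")
def crop(im,x,y,w,h,k): 
    return cv2.resize(im[y:y+h,x:x+w],None,fx=k,fy=k,interpolation=cv2.INTER_CUBIC)
a=np.vstack([np.hstack([crop(t,160,210,62,48,6),np.zeros((288,8,3),np.uint8),crop(s,155,205,62,48,6)]),np.zeros((8,752,3),np.uint8),
 np.hstack([crop(t,235,160,124,72,3),np.zeros((216,8,3),np.uint8),crop(s,222,180,124,72,3)])])
cv2.imwrite("pics/c1.png",a);print(a.shape)
E
```

```text
(512, 752, 3)
```

View pics/c1.png

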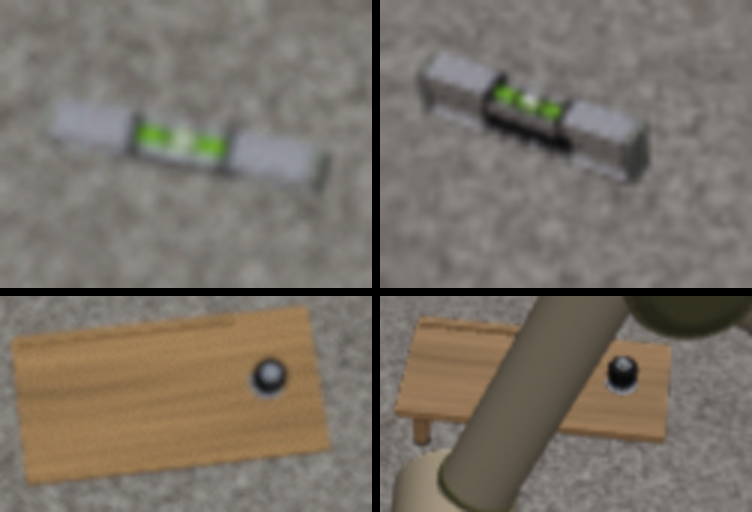

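The crop confirms that the grey bar is aluminium with grey ends and a green vial. The vial is at crop (182,142) in the top view and (528,102) in the side view. The nut's stud is at (269,370) and (622,363). Next I'll triangulate.

```bash
cat > h.py <<'E'
import numpy as np, cv2
from station import manip, viewer
from scipy.optimize import brentq
def ray(n,u,v):
    c=viewer.get_calibration(n);K=np.array(c["intrinsics"]);P=np.array(c["pose"]);k=c["k1"]
    d=np.array([(u-K[0,2])/K[0,0],(v-K[1,2])/K[1,1]]);rd=np.hypot(*d)
    r=brentq(lambda r:r*(1+k*r*r)-rd,0,1.2); s=d*(r/rd if rd else 1)
    return P[:3,3],P[:3,:3]@np.array([s[0],s[1],1])
def tri(a,b):
    (p,d),(q,e)=ray("top",*a),ray("side",*b)
    x=np.linalg.lstsq(np.c_[d,-e],q-p,rcond=None)[0];A=p+d*x[0];B=q+e*x[1]
    return (A+B)/2,np.linalg.norm(A-B)
def onz(n,uv,z):
    p,d=ray(n,*uv);return p+d*(z-p[2])/d[2]
E
python3 - <<'E'
from h import *
np.set_printoptions(precision=4,suppress=True)
f=lambda x,y,ox,oy,k:((x+.5)/k-.5+ox,(y+.5)/k-.5+oy)
L=lambda a,b:(f(*a,160,210,6),f(b[0]-380,b[1],155,205,6))
R=lambda a,b:(f(a[0],a[1]-296,235,160,3),f(b[0]-380,b[1]-296,222,180,3))
for n,p,z in [("vial",L((182,140),(528,102)),.038),("lend",L((53,122),(435,62)),.04),("rend",L((322,168),(640,135)),.04),
 ("stud",R((269,369),(622,362)),.118),("nL far",R((12,338),(418,318)),.085),("far R",R((305,308),(670,348)),.08),("near R",R((329,449),(665,435)),.077),("near L",R((28,484),(397,411)),.078)]:
    print(n,*tri(*p),onz("top",p[0],z),onz("side",p[1],z))
E
```

```text
vial [0.4779 0.2824 0.0327] 0.002880757942349955 [0.477  0.2804 0.038 ] [0.4725 0.2825 0.038 ]
lend [0.5008 0.3484 0.043 ] 0.001494879898436547 [0.5014 0.3496 0.04  ] [0.5039 0.3485 0.04  ]
rend [0.4453 0.2062 0.0397] 2.3046763380938082e-05 [0.4452 0.2062 0.04  ] [0.4449 0.2062 0.04  ]
stud [ 0.5322 -0.1873  0.1085] 0.0017796519291667571 [ 0.5299 -0.1863  0.118 ] [ 0.5215 -0.1856  0.118 ]
nL far [0.6336 0.0811 0.0824] 0.0005875977143994568 [0.6328 0.0808 0.085 ] [0.6305 0.081  0.085 ]
far R [ 0.6043 -0.2538  0.0694] 0.00022443103900784256 [ 0.6012 -0.2514  0.08  ] [ 0.5926 -0.2523  0.08  ]
near R [ 0.4378 -0.2386  0.075 ] 0.001661042208428799 [ 0.4373 -0.2373  0.077 ] [ 0.4361 -0.2391  0.077 ]
near L [0.4689 0.0954 0.0702] 0.0006064341023782948 [0.4672 0.0957 0.078 ] [0.4611 0.0941 0.078 ]
```

```bash
cat >> h.py <<'E'
from scipy.spatial.transform import Rotation as Ro
def need(x,y,z,hd):
    "tool-axes move from here to TCP x,y,z, tool down with its x axis at heading hd (translation in the FINAL axes)"
    o=manip.get_obs();w=o["ee_rot"];R=Ro.from_quat([w[1],w[2],w[3],w[0]])
    G=Ro.from_euler("z",hd)*Ro.from_euler("x",np.pi)
    print("rot",np.round((R.inv()*G).as_rotvec(),3),"then move",np.round(G.inv().apply(np.array([x,y,z])-o["ee_pos"]),4),"q",np.round(o["q"],2),"F",np.round(o["ft_force"],1))
E
```

>>> nudge_tcp(rows={"motion": [[0,0,0,0,0,-0.188,1],[0,0,0,0,0,-0.188,1],[0,0,0,0,0,-0.188,1],[0,0,0,0,0,-0.188,1],[0,0,0,0,0,-0.187,0.7],[0.058,0,0,0,0,0,0.7],[0.058,0,0,0,0,0,0.7],[0.058,0,0,0,0,0,0.7],[0.058,0,0,0,0,0,0.7],[0.058,0,0,0,0,0,0.7],[0.058,0,0,0,0,0,0.7],[0.058,0,0,0,0,0,0.7],[0.058,0,0,0,0,0,0.7],[0.058,0,0,0,0,0,0.7],[0.058,0,0,0,0,0,0.7],[0.058,0,0,0,0,0,0.7],[0.058,0,0,0,0,0,0.7],[0.058,0,0,0,0,0,0.7],[0.058,0,0,0,0,0,0.7]]}, force=30)

```text
time: 2.48
ee_pos: [0.4404, 0.222, 0.2311]
ee_rot: [0.0, 0.829, 0.559, -0.0]
ft_force: [1.0, 0.5, 0.2]
grip_width: 0.699
finger_force: 0.0
```

```bash
python3 -c "
from h import *
need(.4745,.279,.010,1.189)"
```

```text
rot [-0.     0.    -0.002] then move [0.0656 0.0104 0.2211] q [ 0.23  0.28  1.45 -0.    1.41  0.61] F [1.  0.5 0.2]
```

>>> nudge_tcp(rows={"motion": [[0.03,0.005,0.05,0,0,0,0.7],[0.03,0.005,0.05,0,0,0,0.7],[0,0,0.03,0,0,0,0.7],[0,0,0,0,0,0,0.7],[0,0,0,0,0,0,0.7]]})

```text
time: 3.1
ee_pos: [0.4724, 0.2718, 0.1027]
ee_rot: [0.0, 0.829, 0.559, 0.001]
ft_force: [0.6, -0.1, 0.6]
grip_width: 0.697
finger_force: 0.0
```

```bash
python3 - <<'E'
from h import *
need(.4745,.279,.010,1.189)
t=viewer.snapshot("top");s=viewer.snapshot("side")
a=np.hstack([cv2.resize(i[y:y+90,x:x+80],None,fx=5,fy=5,interpolation=cv2.INTER_CUBIC) for i,x,y in((t,150,190),(s,140,165))])
cv2.imwrite("pics/g1.png",a)
E
```

```text
rot [ 0.001 -0.001 -0.002] then move [ 0.0074 -0.0008  0.0927] q [0.3  0.5  1.51 0.   1.13 0.69] F [ 0.6 -0.1  0.6]
```

View pics/g1.png

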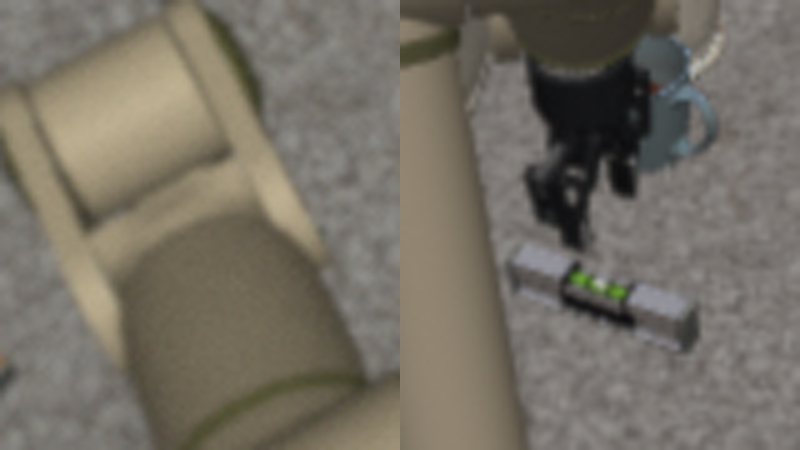

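The side crop shows the fingers above the level, with its vial at (600,285). The mug stands clear behind the hand. I'll descend and grip.

>>> nudge_tcp(rows={"motion": [[0.007,0,0.03,0,0,0,0.7],[0,0,0.03,0,0,0,0.7],[0,0,0.02,0,0,0,0.7],[0,0,0.01,0,0,0,0.7],[0,0,0.002,0,0,0,0.7],[0,0,0,0,0,0,0.2],[0,0,0,0,0,0,0.1],[0,0,0,0,0,0,0.1],[0,0,0,0,0,0,0.1],[0,0,0,0,0,0,0.1]]}, force=40)

```text
time: 4.45
ee_pos: [0.4751, 0.2785, 0.0102]
ee_rot: [0.0, 0.829, 0.559, 0.001]
ft_force: [0.9, -0.9, 6.2]
grip_width: 0.252
finger_force: 40.4
```

```bash
python3 -c "
from h import *
need(.530,-.017,.18,1.480)"
```

```text
rot [ 0.002 -0.001 -0.293] then move [-0.2893  0.0814 -0.1698] q [ 0.32  0.64  1.58 -0.    0.92  0.7 ] F [ 0.9 -0.9  6.2]
```

>>> nudge_tcp(rows={"motion": [[0,0,-0.02,0,0,0,0.1],[0,0,-0.05,0,0,0,0.1],[0,0,-0.05,0,0,0,0.1],[0,0,-0.05,0,0,0,0.1],[0,0,0,0,0,-0.146,0.1],[0,0,0,0,0,-0.147,0.1],[-0.03,0.01,0,0,0,0,0.1],[-0.05,0.015,0,0,0,0,0.1],[-0.05,0.015,0,0,0,0,0.1],[-0.05,0.015,0,0,0,0,0.1],[-0.05,0.015,0,0,0,0,0.1],[-0.04,0.01,0,0,0,0,0.1],[-0.02,0,0,0,0,0,0.1],[0,0,0,0,0,0,0.1],[0,0,0,0,0,0,0.1]]})

```text
time: 6.32
ee_pos: [0.5276, -0.017, 0.1792]
ee_rot: [-0.0, 0.738, 0.674, -0.0]
ft_force: [0.6, -0.2, -1.8]
grip_width: 0.251
finger_force: 39.6
```

```bash
python3 - <<'E'
from h import *
need(.530,-.017,.089,1.480)
t=viewer.snapshot("top");s=viewer.snapshot("side")
a=np.hstack([cv2.resize(i[y:y+100,x:x+130],None,fx=3,fy=3,interpolation=cv2.INTER_CUBIC) for i,x,y in((t,230,140),(s,210,150))])
cv2.imwrite("pics/p1.png",a)
E
```

```text
rot [-0.001 -0.     0.   ] then move [0.0003 0.0023 0.0902] q [-0.26  0.39  1.45  0.    1.31 -0.17] F [ 0.6 -0.2 -1.8]
```

View pics/p1.png

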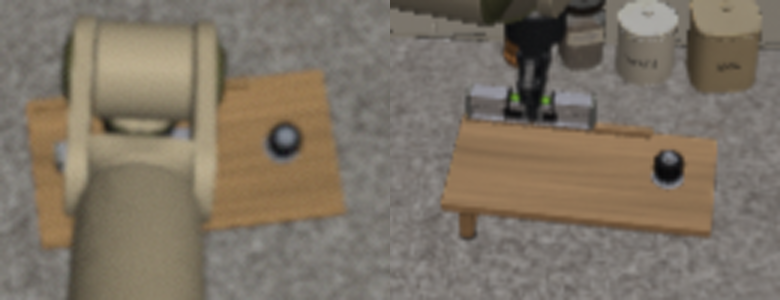

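The side crop shows the level hanging flat, parallel to the board and over its +y half. The nut is clear at (668,165). I'll lower it.

>>> nudge_tcp(rows={"motion": [[0,0.002,0.03,0,0,0,0.1],[0,0,0.03,0,0,0,0.1],[0,0,0.02,0,0,0,0.1],[0,0,0.006,0,0,0,0.1],[0,0,0.002,0,0,0,0.1],[0,0,0.001,0,0,0,0.1],[0,0,0,0,0,0,0.1],[0,0,0,0,0,0,0.1]]})

```text
time: 7.42
ee_pos: [0.53, -0.018, 0.0907]
ee_rot: [0.0, 0.739, 0.674, 0.0]
ft_force: [-0.2, -0.1, -1.5]
grip_width: 0.252
finger_force: 39.6
```

>>> nudge_tcp(rows={"motion": [[0,0,0.001,0,0,0,0.1],[0,0,0.001,0,0,0,0.1],[0,0,0,0,0,0,0.1]]})

```text
time: 7.8
ee_pos: [0.5298, -0.0179, 0.0883]
ee_rot: [-0.0, 0.739, 0.674, -0.0]
ft_force: [-0.1, -0.0, -1.2]
grip_width: 0.249
finger_force: 39.7
```

>>> nudge_tcp(rows={"motion": [[0,0,0.001,0,0,0,0.1],[0,0,0,0,0,0,0.1]]})

```text
time: 8.05
ee_pos: [0.53, -0.0181, 0.0877]
ee_rot: [0.0, 0.739, 0.674, 0.0]
ft_force: [-1.2, -1.9, 4.2]
grip_width: 0.247
finger_force: 40.5
```

The board took the weight at TCP z 0.0877. I'll let go, lift, and turn the wrist for the nut so that one long grasp can do the turn.

>>> nudge_tcp(rows={"motion": [[0,0,0,0,0,0,0.4],[0,0,0,0,0,0,0.6],[0,0,0,0,0,0,0.6],[0,0,-0.02,0,0,0,0.6],[0,0,-0.06,0,0,0,0.7],[0,0,-0.06,0,0,0,0.9],[-0.06,0,0,0,0,0,1],[-0.06,0,0,0,0,0,1],[-0.05,0,0,0,0,0,1],[0,0,0,0,0,0.18,1],[0,0,0,0,0,0.18,1],[0,0,0,0,0,0.18,1],[0,0,0,0,0,0.18,1],[0,0,0,0,0,0.18,1],[0,0,0,0,0,0.18,1],[0,0,0,0,0,0.18,1],[0,0,0,0,0,0.18,1],[0,0,0,0,0,0.18,1]]})

```text
time: 10.3
ee_pos: [0.5143, -0.1872, 0.2272]
ee_rot: [-0.0, 0.997, -0.073, -0.0]
ft_force: [0.4, 0.5, -0.2]
grip_width: 1.002
finger_force: 0.0
```

>>> nudge_tcp(rows={"motion": [[0,0,0,0,0,0.18,1],[0,0,0,0,0,0.18,1],[0,0,0,0,0,0.18,1],[0,0,0,0,0,0.18,1],[0,0,0,0,0,0.18,1],[0,0,0,0,0,0.18,1],[0,0,0,0,0,0.18,1],[0,0,0,0,0,0.18,1],[0,0,0,0,0,0,1],[0,0,0,0,0,0,1]]})

```text
time: 11.55
ee_pos: [0.5144, -0.1872, 0.2272]
ee_rot: [-0.0, -0.705, 0.709, 0.0]
ft_force: [-0.4, 0.2, 0.6]
grip_width: 0.997
finger_force: 0.0
```

```bash
python3 - <<'E'
from h import *
need(.526,-.187,.078,-1.6)
t=viewer.snapshot("top");s=viewer.snapshot("side")
a=np.hstack([cv2.resize(i[y:y+100,x:x+130],None,fx=3,fy=3,interpolation=cv2.INTER_CUBIC) for i,x,y in((t,230,140),(s,210,150))])
cv2.imwrite("pics/k1.png",a)
E
```

```text
rot [0.    0.    0.023] then move [-0.0005 -0.0116  0.1492] q [-0.57  0.38  1.31  0.    1.45  2.58] F [-0.4  0.2  0.6]
```

View pics/k1.png

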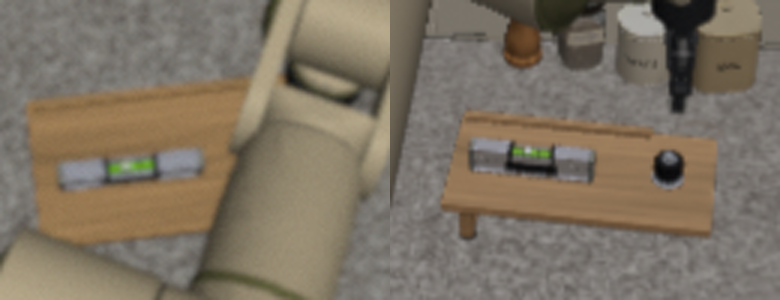

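The level lies flat along the board. Its vial is at (131,166) in the top crop and (532,153) in the side crop, and the bubble is towards the left (+y) end. The nut is at (668,165). I'll use the known level pose to correct the nut's place.

```bash
python3 - <<'E'
from h import *
f=lambda x,y:((x-390+.5)/3-.5+210,(y+.5)/3-.5+150)
g=lambda x,y:((x+.5)/3-.5+230,(y+.5)/3-.5+140)
print("side vial",onz("side",f(532,153),.115),"stud",onz("side",f(668,156),.116), "nut mid",onz("side",f(668,167),.097))
print("top vial",onz("top",g(131,166),.115),"stud0",onz("top",(235+269.5/3-.5,160+73.5/3-.5),.116))
E
```

```text
side vial [ 0.52216871 -0.01455379  0.115     ] stud [ 0.52371034 -0.18572705  0.116     ] nut mid [ 0.52374746 -0.18694052  0.097     ]
top vial [ 0.5286648  -0.01522685  0.115     ] stud0 [ 0.53042732 -0.18668203  0.116     ]
```

>>> nudge_tcp(rows={"motion": [[0.001,-0.015,0.03,0,0,0,1],[0,0,0.04,0,0,0,1],[0,0,0.04,0,0,0,1],[0,0,0.02,0,0,0,1],[0,0,0.01,0,0,0,1],[0,0,0.007,0,0,0,1],[0,0,0,0,0,0,1],[0,0,0,0,0,0,0.7]]})

```text
time: 12.65
ee_pos: [0.5297, -0.1886, 0.081]
ee_rot: [0.0, -0.704, 0.71, -0.001]
ft_force: [0.6, -0.4, 0.7]
grip_width: 0.813
finger_force: 0.0
```

```bash
python3 - <<'E'
from h import *
s=viewer.snapshot("side")
cv2.imwrite("pics/k2.png",cv2.resize(s[160:250,250:340],None,fx=6,fy=6,interpolation=cv2.INTER_CUBIC))
E
```

```text
(no output)
```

View pics/k2.png

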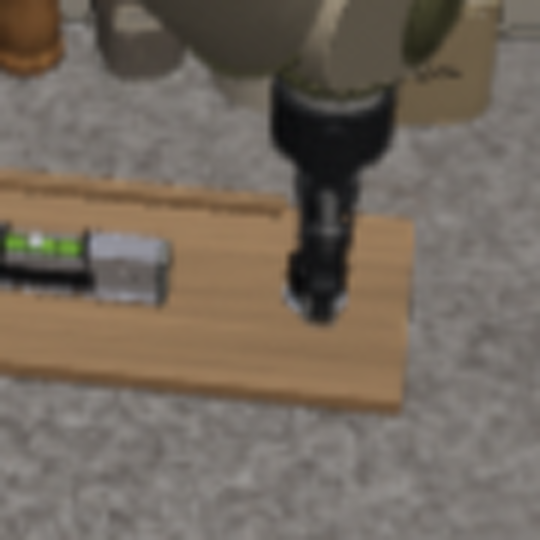

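The fingers straddle the nut, at (320,290), and the bubble is at (38,240), slightly left of the vial's middle. I'll close on the nut.

>>> nudge_tcp(rows={"motion": [[0,0,0,0,0,0,0.5],[0,0,0,0,0,0,0.35],[0,0,0,0,0,0,0.3],[0,0,0,0,0,0,0.3],[0,0,0,0,0,0,0.3]]}, force=40)

```text
time: 13.32
ee_pos: [0.5284, -0.1884, 0.0807]
ee_rot: [-0.001, -0.704, 0.71, 0.001]
ft_force: [-6.7, -0.3, 5.4]
grip_width: 0.409
finger_force: 39.2
```

>>> nudge_tcp(rows={"motion": [[0,0,0.0005,0,0,0,0.3],[0,0,0,0,0,0,0.3],[0,0,0,0,0,0,0.3]]})

```text
time: 13.7
ee_pos: [0.5284, -0.1885, 0.0805]
ee_rot: [-0.001, -0.704, 0.71, 0.0]
ft_force: [-6.4, -0.4, 8.0]
grip_width: 0.406
finger_force: 39.5
```

>>> nudge_tcp(rows={"motion": [[0,0,0.0005,0,0,0,0.3],[0,0,0,0,0,0,0.3],[0,0,0,0,0,0,0.3]]})

```text
time: 14.08
ee_pos: [0.5284, -0.1886, 0.0802]
ee_rot: [-0.001, -0.704, 0.71, 0.0]
ft_force: [-8.0, -1.0, 9.8]
grip_width: 0.405
finger_force: 39.7
```

```bash
cat >> h.py <<'E'
def prof(n=3,show=True):
    "profiles along the vial, row averages in BGR, per half pixel"
    out={}
    for nm,c,d in(("top",(273.3,195.),(143,-15)),("side",(257.,200.7),(123,10))):
        d=np.array(d,float)/np.hypot(*d);e=np.array([-d[1],d[0]])
        im=np.mean([viewer.snapshot(nm).astype(np.float32) for _ in range(n)],0)
        s=np.arange(-11,11.1,.5);w=np.arange(-4,4.1,.5)
        X=c[0]+s[None]*d[0]+w[:,None]*e[0];Y=c[1]+s[None]*d[1]+w[:,None]*e[1]
        p=cv2.remap(im,X.astype(np.float32),Y.astype(np.float32),cv2.INTER_LINEAR)
        g=np.clip(p[...,1]-(p[...,0]+p[...,2])/2,0,None)
        wc=(g.sum(1)*w).sum()/g.sum(); m=np.abs(w-wc)<1.3
        out[nm]=(s,p[m].mean(0),wc,p)
        if show: print(nm,"wc",round(wc,2));print(np.c_[s,p[m].mean(0),g[m].mean(0)].astype(float).round(1)[::2 if not show else 1].T.round(0).astype(int).tolist())
    return out
E
```

>>> nudge_tcp(rows={"motion": [[0,0.0008,0,0,0,0,0.3],[0,0.0004,0,0,0,0,0.3],[0,0,0,0,0,0,0.3],[0,0,0,0,0,0,0.3]]})

```text
time: 14.58
ee_pos: [0.5283, -0.1886, 0.0804]
ee_rot: [0.0, -0.704, 0.71, -0.001]
ft_force: [-2.5, 0.6, 7.5]
grip_width: 0.414
finger_force: 39.5
```

```bash
python3 -c "
from h import *
o=prof()
v=np.vstack([cv2.resize(np.clip(o[n][3],0,255).astype(np.uint8),(720,272),interpolation=cv2.INTER_CUBIC) for n in('top','side')])
cv2.imwrite('pics/v1.png',v)"
```

```text
top wc 0.22
[[-11, -10, -10, -10, -9, -8, -8, -8, -7, -6, -6, -6, -5, -4, -4, -4, -3, -2, -2, -2, -1, 0, 0, 0, 1, 2, 2, 2, 3, 4, 4, 4, 5, 6, 6, 6, 7, 8, 8, 8, 9, 10, 10, 10, 11], [111, 111, 110, 109, 108, 107, 107, 106, 106, 105, 103, 102, 101, 100, 99, 98, 97, 96, 94, 93, 92, 92, 90, 88, 87, 86, 85, 84, 81, 78, 75, 72, 68, 64, 60, 56, 55, 58, 69, 86, 105, 124, 138, 146, 151], [136, 135, 134, 133, 132, 131, 130, 130, 129, 128, 126, 125, 124, 122, 121, 120, 119, 117, 115, 113, 112, 110, 108, 106, 105, 104, 104, 105, 108, 112, 117, 122, 126, 128, 127, 123, 113, 100, 95, 96, 104, 120, 131, 138, 142], [147, 147, 146, 144, 143, 142, 141, 140, 139, 138, 136, 135, 134, 132, 131, 130, 128, 126, 124, 123, 121, 119, 117, 114, 113, 111, 109, 107, 106, 105, 105, 105, 104, 103, 100, 95, 88, 81, 82, 89, 102, 118, 129, 137, 141], [7, 6, 6, 7, 6, 6, 6, 6, 7, 7, 6, 6, 6, 6, 6, 6, 6, 6, 5, 5, 5, 5, 5, 5, 5, 6, 7, 10, 14, 20, 27, 33, 40, 45, 47, 47, 42, 30, 1
[... 300 characters left out ...]
87, 73, 70, 68, 63, 58, 60, 62, 63, 65, 64, 62, 57, 52, 58, 67, 99, 131, 141, 148, 149, 149, 145, 142], [134, 134, 134, 130, 126, 110, 92, 74, 60, 86, 113, 125, 135, 137, 140, 143, 144, 146, 148, 149, 150, 147, 144, 139, 135, 126, 117, 126, 136, 137, 138, 136, 133, 117, 100, 84, 70, 97, 125, 134, 140, 141, 141, 138, 135], [135, 136, 136, 132, 128, 111, 93, 71, 52, 69, 86, 95, 102, 106, 111, 123, 132, 134, 135, 131, 126, 117, 109, 106, 102, 96, 89, 95, 102, 103, 104, 102, 99, 89, 78, 72, 68, 96, 126, 135, 141, 142, 142, 139, 137], [0, 0, 0, 0, 0, 0, 0, 4, 12, 28, 42, 47, 51, 47, 42, 29, 17, 18, 19, 27, 35, 44, 53, 51, 50, 46, 43, 48, 54, 54, 53, 53, 52, 44, 35, 19, 3, 0, 0, 0, 0, 0, 0, 0, 0]]
```

View pics/v1.png

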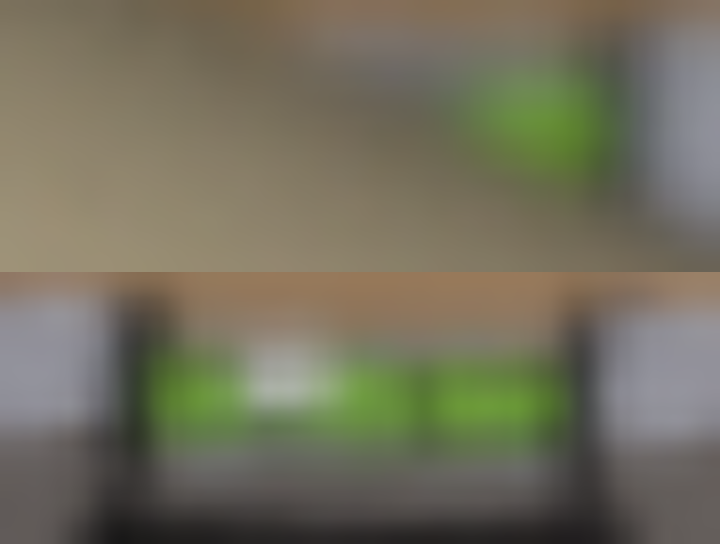

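The top view of the vial is blocked by the arm. In the side view the window runs from 140 to 578, the right line is at 422 and the bubble is at 287. That puts the bubble about 8 mm from the middle, towards +y. I'll turn anticlockwise by 0.5 rad first, rising with the nut.

>>> nudge_tcp(rows={"motion": [[0,0,0,0,0,-0.1,0.3],[0,0,-0.0002,0,0,-0.1,0.3],[0,0,-0.0002,0,0,-0.1,0.3],[0,0,-0.0002,0,0,-0.1,0.3],[0,0,-0.0001,0,0,-0.1,0.3],[0,0,0,0,0,0,0.3]]})

```text
time: 15.62
ee_pos: [0.5286, -0.1883, 0.0812]
ee_rot: [-0.0, 0.858, -0.514, 0.001]
ft_force: [-2.0, 2.1, 7.6]
grip_width: 0.406
finger_force: 39.5
```

```bash
python3 -c "
from h import *
o=manip.get_obs();print(o['wrist_torque'],o['q'][5])"
```

```text
[0.41743782 0.04629374 0.04123025] 2.0961380691716873
```

>>> nudge_tcp(rows={"motion": [[0,0,0.0003,0,0,-0.1,0.3],[0,0,-0.0002,0,0,-0.1,0.3],[0,0,-0.0002,0,0,-0.1,0.3],[0,0,-0.0002,0,0,-0.1,0.3],[0,0,-0.0001,0,0,-0.1,0.3],[0,0,0,0,0,0,0.3],[0,0,0,0,0,0,0.3],[0,0,0,0,0,0,0.3],[0,0,0,0,0,0,0.3],[0,0,0,0,0,0,0.3]]})

```text
time: 16.88
ee_pos: [0.5288, -0.1879, 0.0817]
ee_rot: [-0.0, 0.958, -0.286, 0.001]
ft_force: [-1.2, 5.2, 10.6]
grip_width: 0.407
finger_force: 39.7
```

```bash
cat >> h.py <<'E'
def bub(n=4):
    s=np.arange(-9,9.1,.25);d=np.array((123,10.))/np.hypot(123,10);e=np.array([-d[1],d[0]]);c=(257.,200.7)
    im=np.mean([viewer.snapshot("side").astype(np.float32) for _ in range(n)],0)
    w=np.arange(-1.2,.5,.2)
    X=c[0]+s[None]*d[0]+w[:,None]*e[0];Y=c[1]+s[None]*d[1]+w[:,None]*e[1]
    p=cv2.remap(im,X.astype(np.float32),Y.astype(np.float32),cv2.INTER_LINEAR).mean(0)
    b=p[:,0];m=(s>-5.5)&(s<5.5);h=np.clip(b-85,0,None)*m
    edge=lambda a,t,k:s[k][np.argmin(a[k])]
    lo=s[(s<-3)][np.argmin(p[s<-3].sum(1))];hi=s[(s>3)][np.argmin(p[s>3].sum(1))]
    print("bubble s",round((h*s).sum()/h.sum(),2),"window dark",lo,hi)
    print(np.c_[s,b,p[:,1]][::2].round(1)[2:-2].T.tolist()); return p
E
python3 -c "
from h import *
bub()"
```

```text
bubble s -1.29 window dark -7.0 6.0
[[-8.0, -7.5, -7.0, -6.5, -6.0, -5.5, -5.0, -4.5, -4.0, -3.5, -3.0, -2.5, -2.0, -1.5, -1.0, -0.5, 0.0, 0.5, 1.0, 1.5, 2.0, 2.5, 3.0, 3.5, 4.0, 4.5, 5.0, 5.5, 6.0, 6.5, 7.0, 7.5, 8.0], [83.9, 59.3, 39.3, 46.4, 53.9, 56.7, 58.6, 59.1, 61.0, 71.6, 83.9, 114.1, 140.3, 140.0, 138.5, 124.6, 110.3, 89.5, 70.6, 60.6, 51.4, 55.5, 59.9, 60.8, 62.1, 61.8, 61.1, 53.6, 46.3, 59.1, 73.7, 108.4, 141.8], [81.1, 70.3, 65.7, 99.6, 131.0, 136.1, 140.3, 138.3, 136.6, 132.2, 129.4, 146.6, 162.0, 161.8, 161.1, 160.0, 158.9, 153.2, 147.2, 130.0, 114.2, 127.2, 140.5, 143.0, 144.9, 140.1, 133.9, 105.6, 76.5, 72.8, 71.9, 103.3, 134.1]]
```

>>> nudge_tcp(rows={"motion": [[-0.0004,-0.0006,0,0,0,-0.1,0.3],[0,0,-0.0002,0,0,-0.1,0.3],[0,0,-0.0002,0,0,-0.1,0.3],[0,0,-0.0002,0,0,-0.1,0.3],[0,0,-0.0001,0,0,-0.1,0.3],[0,0,-0.0002,0,0,-0.1,0.3],[0,0,-0.0001,0,0,-0.1,0.3],[0,0,0,0,0,0,0.3],[0,0,0,0,0,0,0.3],[0,0,0,0,0,0,0.3],[0,0,0,0,0,0,0.3],[0,0,0,0,0,0,0.3],[0,0,0,0,0,0,0.3],[0,0,0,0,0,0,0.3],[0,0,0,0,0,0,0.3]]})

```text
time: 18.95
ee_pos: [0.5288, -0.1872, 0.0828]
ee_rot: [0.0, 0.998, 0.06, 0.001]
ft_force: [-0.2, 3.8, 9.9]
grip_width: 0.409
finger_force: 39.8
```

```bash
python3 -c "
from h import *
bub(6)
print(manip.get_obs()['q'][5])
o=prof(2,False)['side'][3]
cv2.imwrite('pics/v2.png',cv2.resize(np.clip(o,0,255).astype(np.uint8),(720,272),interpolation=cv2.INTER_CUBIC))"
```

```text
bubble s -0.58 window dark -7.0 6.0
[[-8.0, -7.5, -7.0, -6.5, -6.0, -5.5, -5.0, -4.5, -4.0, -3.5, -3.0, -2.5, -2.0, -1.5, -1.0, -0.5, 0.0, 0.5, 1.0, 1.5, 2.0, 2.5, 3.0, 3.5, 4.0, 4.5, 5.0, 5.5, 6.0, 6.5, 7.0, 7.5, 8.0], [77.7, 57.2, 40.9, 49.1, 57.0, 59.9, 61.9, 60.0, 57.9, 56.6, 56.8, 69.5, 83.5, 112.5, 137.4, 135.5, 130.6, 102.9, 77.8, 67.0, 57.6, 58.7, 59.7, 59.7, 60.1, 58.9, 57.7, 50.8, 44.5, 60.4, 77.9, 110.1, 140.6], [77.2, 73.5, 74.9, 107.7, 137.0, 139.4, 141.7, 139.7, 137.1, 126.3, 117.0, 122.3, 129.4, 147.1, 162.0, 160.5, 158.0, 151.8, 145.9, 130.9, 118.1, 128.9, 139.1, 141.4, 143.0, 140.0, 135.3, 105.3, 75.3, 74.5, 76.3, 105.4, 133.3]]
0.8983353765393122
```

View pics/v2.png

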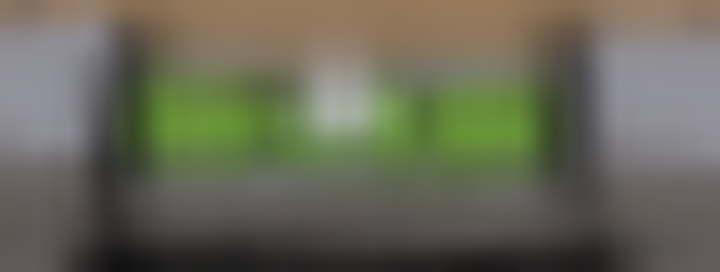

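Both lines are now visible, at 272 and 422, with the bubble at about 340. It is between them but about 1 mm short of the middle. A small extra turn will fix that.

>>> nudge_tcp(rows={"motion": [[0,-0.0004,-0.0001,0,0,-0.09,0.3],[0,0,-0.0002,0,0,-0.09,0.3],[0,0,0,0,0,0,0.3],[0,0,0,0,0,0,0.3],[0,0,0,0,0,0,0.3],[0,0,0,0,0,0,0.3],[0,0,0,0,0,0,0.3],[0,0,0,0,0,0,0.3],[0,0,0,0,0,0,0.3],[0,0,0,0,0,0,0.3],[0,0,0,0,0,0,0.3],[0,0,0,0,0,0,0.3],[0,0,0,0,0,0,0.3],[0,0,0,0,0,0,0.3]]})

```text
time: 21.2
ee_pos: [0.5288, -0.187, 0.0831]
ee_rot: [0.0, 0.989, 0.149, 0.001]
ft_force: [-1.0, 3.5, 9.5]
grip_width: 0.406
finger_force: 39.7
```

```bash
python3 -c "
from h import *
bub(8)
print(manip.get_obs()['ft_force'],manip.get_obs()['q'][5])
o=prof(2,False)['side'][3]
cv2.imwrite('pics/v3.png',cv2.resize(np.clip(o,0,255).astype(np.uint8),(720,272),interpolation=cv2.INTER_CUBIC))"
```

```text
bubble s -0.28 window dark -7.0 6.0
[[-8.0, -7.5, -7.0, -6.5, -6.0, -5.5, -5.0, -4.5, -4.0, -3.5, -3.0, -2.5, -2.0, -1.5, -1.0, -0.5, 0.0, 0.5, 1.0, 1.5, 2.0, 2.5, 3.0, 3.5, 4.0, 4.5, 5.0, 5.5, 6.0, 6.5, 7.0, 7.5, 8.0], [71.2, 52.9, 38.6, 48.1, 56.9, 59.7, 61.6, 59.4, 57.0, 55.2, 55.0, 66.8, 80.0, 109.9, 136.0, 136.8, 135.8, 123.0, 110.0, 86.5, 65.3, 62.3, 59.7, 59.7, 60.2, 58.9, 57.5, 50.4, 43.7, 60.7, 79.1, 110.2, 139.8], [71.0, 70.1, 73.9, 107.2, 136.7, 139.1, 141.4, 139.2, 136.3, 126.6, 118.8, 130.4, 142.4, 153.5, 162.7, 161.0, 158.8, 155.8, 152.4, 134.5, 119.3, 129.5, 139.2, 141.6, 143.4, 140.1, 134.8, 102.6, 70.8, 72.6, 76.6, 105.1, 132.6]]
[-0.35043622  2.70993583 10.065313  ] 0.7188697507283028
```

View pics/v3.png

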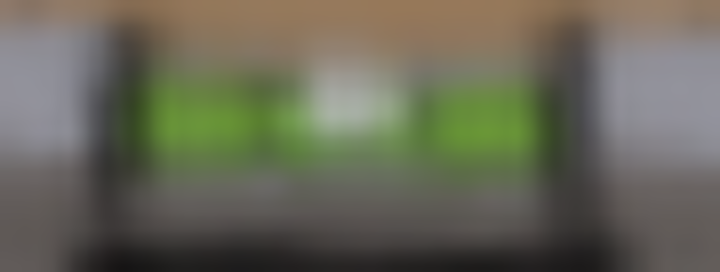

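The bubble (centre about 350) sits midway between the lines at 265 and 425. The push is a steady 10 N and the grip is 40 N, so I'm handing in.

```bash
python3 -c "
from station import manip
print(manip.sign_off())"
```

```text
the job is handed in; nothing more can be done
None
```

I handed the job in with the level lying let go along the shelf board, the nut still gripped at 40 N and pushed down with about 10 N, and the bubble within about 1 mm of the middle between its lines; the hand-in returned no verdict.

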